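# Feed a marble under the kiln's spring flap

### The job

A sea-green marble is waiting in the loading channel of the bead kiln. With one fingertip press the flap's red thumb lever down until it lies level and, keeping it pressed, use the other fingertip of the same hand to push the marble along the channel and under the open flap until it rolls down into the kiln; the marble must not touch the steel flap, which would scratch it. Then let the flap spring fully shut; never grip or lift the marble, and leave everything else on the shelf where it is.

Things in the scene. Friction and masses are not known exactly. Their poses are not given: they have to be found in the camera images.
- kiln: Bead kiln, fixed, placed and turned differently each run. Frame: origin on the shelf (z = 0) straight under the hinge pin, mid-port; x points level into the kiln (the way the marble is pushed), y left when looking in, z up. All x, y and heights below are in this frame, mm. Its case begins at x = 150, y -90 to 215, lid 321 high, lid handle out to x = 123. In front nothing but the lever is above 133.
- channel (a point): Middle of the loading channel's floor, at x = -35, 80 high, axes as kiln. Level steel strip along x from -64 to -6, inside width 25, side lips up to 85 high, end lip (x -67 to -64) up to 84. At x = -6 a ramp begins: it falls into the kiln at 25 degrees to the hearth (47 high), where the marble rolls on and stops by itself.
- port (a point): Middle of the port, at the channel floor's level (x = 0, 80 high), axes as kiln. 52 wide between front posts (x -4 to 0). The hinge pin above it, 7 thick, lies at x = 0, 126 high, from y = -84 to 38. Behind the port is a low chute, its roof 133 high at the front, falling to 118 at x = 150.
- flap_hinge (a joint): Angle of flap and lever (rad): 0 shut with the lever up, 0.94 lever level, 1.02 at the stop. The marble passes clear of the flap when it is above 0.86. The spring needs 1 to 2 N at the lever's end to start and 3 to 8 N to hold it level (more near the pin); it snaps shut when let go.
- flap: Swinging piece: pin, steel flap plate (48 wide, 43 long, 3 thick) and red thumb lever, all one. The plate hangs from the pin in the port; spring-closed, it swings inward, away from the channel, when the lever is pressed. Origin on the pin's axis mid-port, 126 high; at rest its axes are those of kiln.
- lever_pad (a point): Middle of the red thumb lever's upper face: a plate 34 wide (y -79 to -45) beside the channel, free below. Pressed level it lies flat, top 92 high, from x = -88 in to x = -4, where it turns up to the pin: a fingertip can slide along it towards x = -4 while holding it down. At rest it rises at 54 degrees from x = -29, 105 high, out to x = -81, 176 high, and this point is at x = -54, 142 high.
- lever_end (a point): Middle of the upper edge at the lever's free end. At rest x = -79, 177 high; level, x = -88, 92 high.
- marble_center (a point): Centre of the sea-green glass marble, 30 mm in diameter, 36 g, lying still in the loading channel: centre 95 high, x = -42 to -26. On the level floor it stays where it is left; on the ramp it rolls by itself.
- tray: Round aluminium bead tray, 168 mm wide, 16 mm high, with three spare marbles lying in it; leave alone. Origin under its centre.
- spare0_center (a point): Centre of a spare marble (30 mm) in the tray; leave alone.
- spare1_center (a point): Centre of a spare marble (30 mm) in the tray; leave alone.
- spare2_center (a point): Centre of a spare marble (30 mm) in the tray; leave alone.
- paddle: Cast bronze shaping paddle with a wooden handle, 253 mm long, 23 mm high, lying flat along its x, blade at +x; leave alone. Origin under it, at the front end of the handle.
- mortar: White porcelain mortar, 116 mm wide, 62 mm high; leave alone. Origin under its centre.
- pestle: White porcelain pestle standing on its head, 34 mm wide, 118 mm high; leave alone. Origin under it.
- ammo_tin: Olive steel ammo tin with a toggle latch, 106 x 288 x 188 mm; leave alone. Origin under its centre.
- mandrel_pot: Terracotta pot, 72 mm wide, 95 mm high, with bead mandrels standing in it up to 220 mm; leave alone. Origin under its centre.
Things that resemble listed ones, but are neither listed nor needed, are in the scene too. Leave any blue or orange look-alike of the part that bears marble_center alone.

How it is judged:
By the outcome, as a careful person would: the job done as asked, in the order asked, and still so for the second after the job is handed in, with the robot touching nothing.
It also fails if it takes over 42 s, if anything falls off the work surface, if the arm or the gripper's body presses on something with over 40 N, if the wrist force passes 120 N, or if a joint passes its speed limit or range.

### The arm

A 6-joint arm with a two-finger parallel gripper is mounted at the origin on the work surface. World frame = base frame: x ahead of the robot, y to its left, z up, the work surface at z = 0. Lengths are in m, angles in rad, forces in N, time in s.
With the tool pointing down it reaches from about 0.4 to 0.825 m from the base axis. Payload 7 kg.
Tool frame: the origin (TCP) lies midway between the tips of the shut fingers; the grasp point (between the pads) lies 19 mm behind it (arm.hold_point_z is the z of the grasp point in the tool frame, in m); z points along the fingers, y is the line along which they close (so a half turn about z gives the same grasp; the last joint's range is limited). The gripper opens to 85 mm and grips with 20 to 120 N. Pads are 22 mm wide; open, the fingers measure 114 mm over their backs; the gripper's body (76 mm by 85 mm) begins 54 mm behind the grasp point. The pads swing forward as they close: fully open they stand 13 mm farther back than shut.
Start: joints at [-0.852, 0.359, 0.012, 0, -1.224, -0.288], TCP at [0.282, -0.613, 0.231] pointing down, gripper open.
Joint ranges: [-3.07, 3.07], [-1.43, 2.12], [-1.02, 1.25], [-3.03, 1.67], [-3.05, -0], [-3.03, 3.03]. Speed limits (rad/s): [2.39, 2.39, 3.01, 3.14, 3.14, 3.14].

### API

Orientations are given as a 3x3 rotation matrix whose columns are the frame's x, y, z axes.
In Python, from bench import arm, camera gives the robot as it stands.
- The arm moves only by the tool send_rows, never from a script. Its argument "motion" is a list of rows, each a list of 7 numbers: the shift along the world's x, y, z each as a share of 750 mm, from -1 to 1, then the turn, a rotation vector about the world's x, y, z each as a share of 120 degrees, from -1 to 1, then the gripper's target within -1 to 1 (fully open at 1, half-way at 0, shut at -1). In form: [[x, y, z, rx, ry, rz, fingers], ...]. A call has exactly 5 rows; each row is the pose to reach, as a shift and turn from the pose commanded when the call began; what a row does not reach only later rows make up. A row lasts 1/10 s, in which the tool goes at most 50 mm and 8.59 degrees, less where a joint would pass 70% of its speed; a pose out of reach is approached as far as the arm can. A call with a number of a shift or a turn outside -1 to 1 is refused whole. A call with a gripper value outside its range is refused whole. The fingers move at their own pace and stop on an object; "newtons" is the grip in N (left out, the last holds). Time passes only in rows, so rows that repeat a pose let the fingers close, or fill a call up. It gives the time, the measured TCP pose, the force, the opening and the grip force at its end, in the units of the state.
- arm.read_state(): the state, without advancing time (a new reading comes with each control period).
- camera(name): name is "side" or "top" or "wrist"; returns a dict with "image" (384x512x3 uint8, red, green, blue), "z_map" (384x512 float32, m along the optical axis (not along the pixel's ray), 0 where there is no reading), "camera_matrix" (3x3 intrinsics, pixels), "R" (3x3) and "t" (3): a world point X has camera coordinates R X + t. Camera axes: x right, y down, z forward; pixel columns grow to the right and rows downward; lengths in m; the calibration is good to about 2 mm. A picture is of the moment at which its call begins.
- arm.sign_off(): hands the job in; it is judged then, once.
The state is a dict: "time_s": time; "joint_pos": joint angles; "qd": joint speeds; "joint_efforts": joint torques, N m; "eef_pos": TCP position; "ee_rot": TCP orientation; "contact_force": force on the tool from outside, world axes, zero at the start; "moment": the same for the moment, N m; "gripper_width": finger opening in m; "grasp_force": force on a finger pad.
Only numpy, scipy, OpenCV 4.12 (cv2) and the standard library are available. Lean on these libraries where they do the work, as an engineer would, in place of code of your own. Each camera call takes 0.05 s, during which the arm holds its last target. There are 200 camera calls.

## Working session

There is one attempt and no reset: what is moved stays moved. The work goes in short steps, Python scripts to look and compute and a tool call to move; the robot and the scene stay as the last step left them, time stands still between calls to the robot, and variables do not carry over. Pictures are saved under pics/ and viewed, at most 10 in all, crops included, and the job is handed in when it is done.

Besides the shell and the picture viewer there is one more tool, called after "Call:" as name(argument=value, ...), one argument or row to a line, values as JSON. send_rows: Moves the arm, as the interface text tells. Shift numbers are shares of 750 mm and turn numbers shares of 120 degrees, none past 1 either way. Its arguments: {"type":"object","properties":{"motion":{"type":"array"},"newtons":{"type":"number"}},"required":["motion"]}

```bash
mkdir -p pics; ls
python3 - <<'E'
from bench import arm,camera
import cv2,numpy as np
a=[camera(n) for n in("side","top")]
np.savez('s.npz',**{k+n:c[k] for n,c in zip(("side","top"),a) for k in c})
cv2.imwrite('pics/a.png',cv2.resize(a[0]['image'][...,::-1],(768,576)))
cv2.imwrite('pics/b.png',cv2.resize(a[1]['image'][...,::-1],(768,576)))
for c in a: print(c['camera_matrix'][0],-c['R'].T@c['t'])
print(arm.read_state())
E
```

```text
pics
[353.69481213   0.         254.15121259] [0.33160482 0.76543972 0.57347261]
[490.73775562   0.         253.05120753] [0.41613675 0.24922788 1.22152756]
{'time_s': 0.1, 'joint_pos': array([-8.51895957e-01,  3.59284771e-01,  1.11361824e-02, -2.90766656e-04,
       -1.22409720e+00, -2.88090167e-01]), 'qd': array([-0.00071435, -0.00170118,  0.00230086,  0.00178301, -0.00114324,
        0.00024626]), 'joint_efforts': array([-2.55400126e-03, -5.84766984e+01,  2.94107956e+01,  6.95465684e+00,
       -3.20511404e-03,  3.44960165e-05]), 'eef_pos': array([ 0.28166498, -0.61294468,  0.23047407]), 'ee_rot': array([[-9.08668984e-01, -4.17516607e-01, -7.48751654e-04],
       [-4.17517252e-01,  9.08668108e-01,  1.27084445e-03],
       [ 1.49768087e-04,  1.46739366e-03, -9.99998912e-01]]), 'contact_force': array([ 0.24713852,  0.05439252, -0.20896116]), 'moment': array([ 0.02284335,  0.05088936, -0.00914921]), 'grasp_force': 0.0, 'gripper_width': 0.08558572011491067}
```

View pics/a.png

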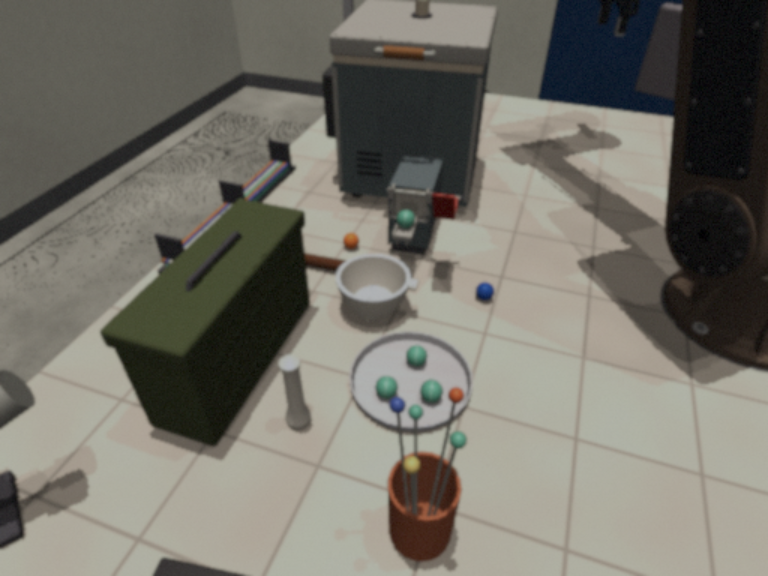

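View pics/b.png

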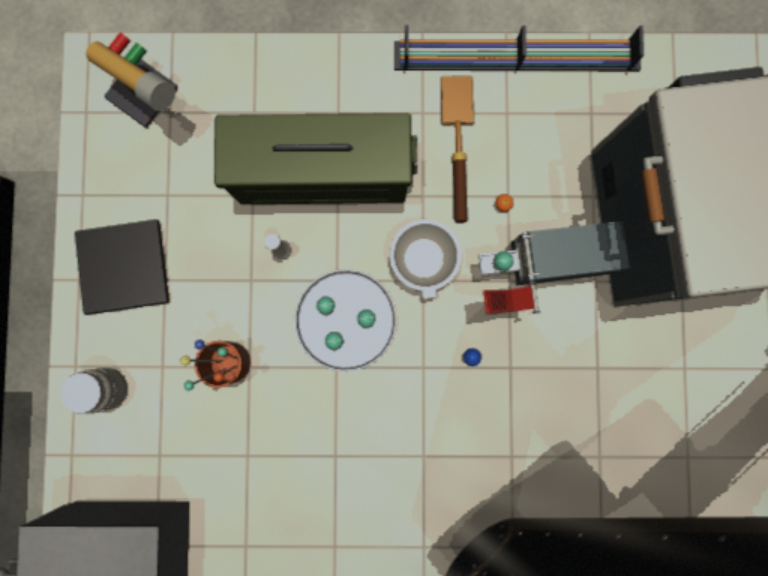

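The side view shows the kiln at the back, the marble at (405,218) and the red lever at (447,206). In the top view the marble is at (503,260), the lever at (510,300), the blue decoy at (472,357), the orange decoy at (504,203) and the mortar at (425,258). The kiln's x axis points to image right, which is roughly world -y.

```bash
cat > h.py <<'E'
import numpy as np,cv2
def load(n,f='s.npz'):
    d=np.load(f); return {k:d[k+n] for k in('image','z_map','camera_matrix','R','t')}
def ray(c,u,v,z):
    d=c['R'].T@np.linalg.inv(c['camera_matrix'])@np.array([u,v,1.]);o=-c['R'].T@c['t']
    return o+d*(z-o[2])/d[2]
def cloud(c):
    v,u=np.mgrid[:384,:512];p=np.stack([u,v,np.ones_like(u)],-1)@np.linalg.inv(c['camera_matrix']).T*c['z_map'][...,None]
    return (p-c['t'])@c['R']
def proj(c,X):
    p=c['camera_matrix']@(c['R']@X+c['t']); return p[:2]/p[2]
E
python3 - <<'E'
from h import *
c=load('top');P=cloud(c);hsv=cv2.cvtColor(c['image'],cv2.COLOR_RGB2HSV)
H,S,V=cv2.split(hsv)
def blobs(m):
    n,l,s,ce=cv2.connectedComponentsWithStats(m.astype(np.uint8))
    return [(s[i],ce[i],l==i) for i in range(1,n) if s[i][4]>40]
print('green')
for s,ce,m in blobs((H>65)&(H<90)&(S>80)&(V>60)): print(s,ce,ray(c,*ce,.095 if ce[0]>300 else .03),P[m].max(0))
print('red')
for s,ce,m in blobs(((H<6)|(H>174))&(S>150)&(V>60)):
    print(s,ce,np.median(P[m],0),P[m].min(0),P[m].max(0))
    if ce[0]>300:
        r=cv2.minAreaRect(P[m][:,:2].astype(np.float32)*1000);print(r, P[m].mean(0))
        w=P[m]; A=np.c_[w[:,:2],np.ones(len(w))]; g=np.linalg.lstsq(A,w[:,2],rcond=None)[0];print('plane',g,'downhill yaw',np.degrees(np.arctan2(-g[1],-g[0])))
# lid
m=(P[...,2]>.31)&(P[...,2]<.33)&(P[...,1]<0.1)&(P[...,0]>.2)&(np.arange(512)[None]>400)
# lid front edge: per-row first pixel
pts=[]
for v in range(70,190):
    u=np.where(m[v])[0]
    if len(u)>5: pts.append(P[v,u[0]])
pts=np.array(pts);print(len(pts))
l=cv2.fitLine(pts[:,:2].astype(np.float32),cv2.DIST_HUBER,0,.001,.001).ravel();print('lid front',l,np.degrees(np.arctan2(l[1],l[0])))
# chute roof
m=(P[...,2]>.112)&(P[...,2]<.14);m[:140]=0;m[200:]=0;m[:,:350]=0;m[:,:]&=(S<80)
for s,ce,q in blobs(m):
    w=P[q]; r=cv2.minAreaRect(w[:,:2].astype(np.float32)*1000);print(s,r,w.min(0),w.max(0))
    g=np.linalg.lstsq(np.c_[w[:,:2],np.ones(len(w))],w[:,2],rcond=None)[0];print(g,np.degrees(np.arctan2(-g[1],-g[0])))
E
```

```text
green
[84 30 12 12 76] [89.61842105 35.59210526] [0.89553401 0.66284335 0.03      ] [0.86647593 0.63948406 1.22152756]
[273  35  72   2  75] [308.96  35.96] [0.86956889 0.11979078 0.095     ] [0.90048427 0.24922788 1.22152756]
[351  35  69   2 134] [385.89552239  35.51492537] [ 0.8710409  -0.06259679  0.095     ] [0.90367752 0.00579991 0.02940948]
[330 168  12  12 110] [335.37272727 173.63636364] [0.54127772 0.06141702 0.095     ] [0.5534741  0.24922788 1.22152756]
[212 198  11  11  89] [216.70786517 203.3258427 ] [0.47520557 0.33967213 0.03      ] [0.4885449  0.35181785 1.22152756]
[239 207  11  11  86] [243.6744186  212.06976744] [0.45417426 0.27407192 0.03      ] [0.46677687 0.28569779 0.03675051]
[217 222  11  11  90] [222.15555556 227.        ] [0.41798193 0.32594246 0.03      ] [0.43009133 0.33882137 0.03963805]
red
[73 22 13 14 99] [79.18181818 28.68686869] [0.8749993  0.65536915 0.12215409] [0.86271482 0.64305991 0.11431071] [0.88889422 0.67069146 0.12990124]
[323 191  33  18 457] [338.79649891 199.78555799] [0.47860822 0.05820274 0.12639923] [0.41613675 0.02343401 0.10388601] [0.49914611 0.24922788 1.22152756]
((460.7248840332031, 139.22166442871094), (37.55272674560547, 234.40914916992188), 12.962324142456055) [0.47819771 0.06216894 0.14213418]
plane [-1.89125783  1.92256384  0.92700558] downhill yaw -45.47030568594317
120
lid front [ 0.99242616  0.12284288  0.60677177 -0.10959781] 7.056201
[ 350  140   77   60 2433] ((539.4353637695312, -45.58460998535156), (137.3531951904297, 158.44027709960938), 7.1337666511535645) [ 0.48053338 -0.13159261  0.11207394] [0.6172428  0.03472212 0.13988487]
[-0.01330486  0.06230427  0.13650956] -77.9457426705599
```

Run:
```python
from h import *
th=np.radians(7.06);y=np.array([np.cos(th),np.sin(th),0]);x=np.array([y[1],-y[0],0])
K=np.c_[x,y,[0,0,1]]
m0=np.array([.5413,.0614,0])
for n in('top','side'):
    c=load(n);P=cloud(c);H,S,V=cv2.split(cv2.cvtColor(c['image'],cv2.COLOR_RGB2HSV))
    m=((H<6)|(H>174))&(S>150)&(V>50)&(c['z_map']>0)
    near=np.linalg.norm(P-[.48,.06,.14],axis=-1)<.08
    w=(P[m&near]-m0)@K*1000
    print(n,len(w),'lever rel marble pct',np.percentile(w,[2,50,98],axis=0).round(1))
    g=(H>65)&(H<90)&(S>80)&(V>50)&(np.linalg.norm(P-[.541,.061,.1],axis=-1)<.04)
    v,u=np.where(g);
    if len(u): 
        (a,b),r=cv2.minEnclosingCircle(np.c_[u,v].astype(np.float32));print('marble',a,b,r,ray(c,a,b,.095),(ray(c,a,b,.095)-m0)@K*1000)
```

```text
top 454 lever rel marble pct [[-47.2 -77.5 109. ]
 [ -5.  -62.1 126.1]
 [ 28.1 -47.  176.9]]
marble 335.31817626953125 173.68182373046875 5.956204414367676 [0.54117182 0.06154428 0.095     ] [-0.15894539 -0.10947398 95.        ]
side 56 lever rel marble pct [[-50.7 -79.5 123.7]
 [-44.8 -69.6 168.1]
 [-12.7 -48.9 176.5]]
marble 270.23809814453125 145.32142639160156 5.72955846786499 [0.54100342 0.06115539 0.095     ] [ 0.20630749 -0.32439965 95.        ]
```

Call:
send_rows(
  motion=[
    [0, 0, 0.06, 0, 0, 0, 1],
    [0.02, 0.03, 0.12, 0, 0, 0.04, 1],
    [0.04, 0.07, 0.18, 0, 0, 0.08, 1],
    [0.06, 0.12, 0.23, 0, 0, 0.13, 1],
    [0.08, 0.18, 0.25, 0, 0, 0.19, 1],
  ],
)

```text
time_s: 0.6
eef_pos: [0.3386, -0.4888, 0.4163]
ee_rot: [[-0.674, -0.739, 0.001], [-0.739, 0.674, -0.002], [0.001, -0.002, -1.0]]
contact_force: [1.3, -0.3, 0.2]
gripper_width: 0.0855
grasp_force: 0.0
```

The marble agrees across both views: kiln y = 0, kiln x about -30. The lever spans the stated y range. I'll move above it next.

Call:
send_rows(
  motion=[
    [0.02, 0.06, 0, 0, 0, 0.05, 0.13],
    [0.04, 0.12, 0, 0, 0, 0.1, 0.13],
    [0.06, 0.18, 0, 0, 0, 0.14, 0.13],
    [0.08, 0.24, 0, 0, 0, 0.18, 0.13],
    [0.1, 0.3, 0, 0, 0, 0.22, 0.13],
  ],
)

```text
time_s: 1.1
eef_pos: [0.4131, -0.262, 0.4138]
ee_rot: [[-0.274, -0.962, -0.0], [-0.962, 0.274, 0.0], [-0.0, 0.0, -1.0]]
contact_force: [0.9, -0.6, 0.1]
gripper_width: 0.0485
grasp_force: 0.0
```

Call:
send_rows(
  motion=[
    [0.02, 0.06, 0, 0, 0, 0.04, 0.13],
    [0.04, 0.12, 0, 0, 0, 0.08, 0.13],
    [0.06, 0.18, 0, 0, 0, 0.11, 0.13],
    [0.08, 0.24, 0, 0, 0, 0.15, 0.13],
    [0.1, 0.3, 0, 0, 0, 0.19, 0.13],
  ],
)

```text
time_s: 1.6
eef_pos: [0.4881, -0.0369, 0.4141]
ee_rot: [[0.12, -0.993, 0.0], [-0.993, -0.12, 0.0], [-0.0, -0.0, -1.0]]
contact_force: [1.0, -0.9, 0.5]
gripper_width: 0.0483
grasp_force: 0.0
```

Call:
send_rows(
  motion=[
    [0.01, 0.05, 0, 0, 0, 0, 0.13],
    [0.02, 0.11, 0, 0, 0, 0.001, 0.13],
    [0.025, 0.163, -0.03, 0, 0, 0.001, 0.13],
    [0.025, 0.163, -0.09, 0, 0, 0.001, 0.13],
    [0.025, 0.163, -0.14, 0, 0, 0.001, 0.13],
  ],
)

```text
time_s: 2.1
eef_pos: [0.5063, 0.0848, 0.3068]
ee_rot: [[0.121, -0.993, -0.001], [-0.993, -0.121, 0.0], [-0.0, 0.001, -1.0]]
contact_force: [0.4, -0.4, 0.5]
gripper_width: 0.0482
grasp_force: 0.0
```

Run:
```python
from bench import arm,camera
from h import *
a=[camera(n) for n in("wrist","top")]
np.savez('s2.npz',**{k+n:c[k] for n,c in zip(("wrist","top"),a) for k in c})
cv2.imwrite('pics/c.png',cv2.resize(a[0]['image'][...,::-1],(768,576)))
print(arm.read_state()['eef_pos'],-a[0]['R'].T@a[0]['t'])
c=a[0];P=cloud(c);H,S,V=cv2.split(cv2.cvtColor(c['image'],cv2.COLOR_RGB2HSV))
O=np.array([.5448,.0316,0]);th=np.radians(7.06);y=np.array([np.cos(th),np.sin(th),0]);x=np.array([y[1],-y[0],0]);K=np.c_[x,y,[0,0,1]]
m=((H<6)|(H>174))&(S>150)&(V>50)&(c['z_map']>0)
print('lever',np.percentile((P[m]-O)@K*1000,[2,50,98],axis=0).round(1))
g=((H>65)&(H<90)&(S>80)&(V>50)).astype(np.uint8)
for q in cv2.findContours(g,0,2)[0]:
    if cv2.contourArea(q)>150:
        (a_,b),r=cv2.minEnclosingCircle(q);print('green',a_,b,r,((ray(c,a_,b,.095)-O)@K*1000).round(1))
```

```text
[0.50400599 0.0829616  0.30378203] [0.51469863 0.01733556 0.44898179]
lever [[-77.9 -75.7 109.5]
 [-34.7 -61.1 125.6]
 [ -2.7 -45.3 175.7]]
green 252.8367919921875 325.55181884765625 9.062894821166992 [-258.5  -29.4   95. ]
green 291.5 321.5 9.300638198852539 [-252.8  -77.7   95. ]
green 272.4433898925781 288.3160400390625 9.482674598693848 [-206.   -53.3   95. ]
green 222.94686889648438 143.14849853515625 13.307930946350098 [-31.1   1.6  95. ]
```

View pics/c.png

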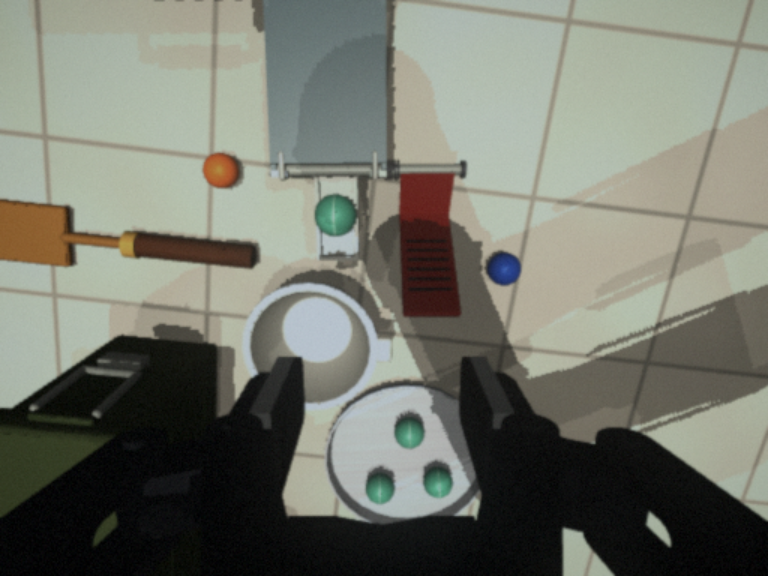

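The marble is at (336,215), the lever at (430,250) and the pin runs along row 170. The fingertips are at about (285,370) and (480,370). I'll check the pin and the tip positions.

Run:
```python
from h import *
c=load('wrist','s2.npz');P=cloud(c)
O=np.array([.5448,.0316,0]);th=np.radians(7.06);y=np.array([np.cos(th),np.sin(th),0]);x=np.array([y[1],-y[0],0]);K=np.c_[x,y,[0,0,1]]
s=384/576
for u,v in((285,168),(360,169),(460,169)): print('pin',((ray(c,u*s,v*s,.126)-O)@K*1000).round(1))
Q=(P-O)@K*1000
print('tcp',((np.array([.5040,.0830,.3038])-O)@K*1000).round(1))
m=(c['z_map']>0)&(c['z_map']<.17)
for a,b in((0,256),(256,512)):
    mm=m.copy();mm[:,:a]=0;mm[:,b:]=0
    q=Q[mm]; lo=np.percentile(q[:,2],1); print(len(q),'lowest z',lo); t=q[q[:,2]<lo+10]
    print(t.min(0).round(1),t.max(0).round(1))
```

```text
pin [  2.1  29.1 126. ]
pin [  1.3 -18.4 126. ]
pin [  1.1 -81.7 126. ]
tcp [-56.  -34.2 303.8]
19716 lowest z 317.194918071944
[-69.4  -7.9 308.1] [-46.3   6.2 327.2]
19718 lowest z 317.3023043153289
[-69.3 -69.5 309.1] [-46.6 -55.4 327.3]
```

Call:
send_rows(
  motion=[
    [0.003, 0.011, -0.04, 0, 0, 0, 0.13],
    [0.003, 0.011, -0.09, 0, 0, 0, 0.13],
    [0.003, 0.011, -0.13, 0, 0, 0, 0.13],
    [0.003, 0.011, -0.13, 0, 0, 0, 0.13],
    [0.003, 0.011, -0.13, 0, 0, 0, 0.13],
  ],
)

```text
time_s: 2.7
eef_pos: [0.5104, 0.0916, 0.2136]
ee_rot: [[0.119, -0.993, 0.002], [-0.993, -0.119, -0.0], [0.0, -0.002, -1.0]]
contact_force: [0.5, -0.5, 1.6]
gripper_width: 0.048
grasp_force: 0.0
```

```bash
cat >> h.py <<'E'
O=np.array([.5448,.0316,0])+.001*np.array([.1228,-.9924,0]);th=np.radians(7.06);y_=np.array([np.cos(th),np.sin(th),0]);x_=np.array([y_[1],-y_[0],0]);K=np.c_[x_,y_,[0,0,1]]
def look(name=None):
    from bench import arm,camera
    st=arm.read_state();print('tcp',((st['eef_pos']-O)@K*1000).round(1),'F',(st['contact_force']@K).round(1),'t',st['time_s'],'w',st['gripper_width'])
    c=camera('wrist');Q=(cloud(c)-O)@K*1000;Hh,S,V=cv2.split(cv2.cvtColor(c['image'],cv2.COLOR_RGB2HSV))
    m=(c['z_map']>0)&(c['z_map']<.17)
    for a,b in((0,256),(256,512)):
        mm=m.copy();mm[:,:a]=0;mm[:,b:]=0;q=Q[mm];lo=np.percentile(q[:,2],1);t=q[q[:,2]<lo+10];print('tip',t.min(0).round(1),t.max(0).round(1))
    m=((Hh<6)|(Hh>174))&(S>150)&(V>30)&(c['z_map']>0)
    print('lever',np.percentile(Q[m],[2,50,98],axis=0).round(1).tolist() if m.any() else None)
    g=((Hh>65)&(Hh<90)&(S>80)&(V>40)).astype(np.uint8)
    for q in cv2.findContours(g,0,2)[0]:
        if cv2.contourArea(q)>80:
            (a,b),r=cv2.minEnclosingCircle(q);print('green',round(a),round(b),round(r,1),((ray(c,a,b,.095)-O)@K*1000).round(1))
    if name: cv2.imwrite(name,cv2.resize(c['image'][...,::-1],(768,576)))
E
python3 -c "from h import *;look()"
```

```text
tcp [-64.8 -26.8 213.6] F [0.5 0.5 1.6] t 2.7 w 0.04802230184226745
tip [-76.6  -3.  215.7] [-53.3  11.1 234.3]
tip [-76.8 -64.7 215.2] [-53.8 -50.6 234. ]
lever [[-78.0, -75.9, 109.8], [-42.7, -59.7, 128.0], [-4.2, -44.8, 174.6]]
green 282 326 12.3 [-195.5  -51.6   95. ]
green 215 149 17.1 [-31.9   4.4  95. ]
green 220 149 18.0 [-31.9   0.   95. ]
```

Call:
send_rows(
  motion=[
    [-0.005, -0.001, -0.01, 0, 0, 0, 0.13],
    [-0.005, -0.001, -0.03, 0, 0, 0, 0.13],
    [-0.005, -0.001, -0.06, 0, 0, 0, 0.13],
    [-0.005, -0.001, -0.09, 0, 0, 0, 0.13],
    [-0.005, -0.001, -0.11, 0, 0, 0, 0.13],
  ],
)

```text
time_s: 3.25
eef_pos: [0.5057, 0.091, 0.1291]
ee_rot: [[0.118, -0.993, 0.001], [-0.993, -0.118, 0.001], [-0.001, -0.001, -1.0]]
contact_force: [-0.6, 0.3, 2.0]
gripper_width: 0.0484
grasp_force: 0.9
```

```bash
python3 -c "from h import *;look()"
```

```text
tcp [-64.8 -31.5 129.1] F [-0.4 -0.6  2. ] t 3.25 w 0.048365829782405154
tip [-41.4 -32.   95.6] [  4.4  34.8 115.6]
tip [-50.4 -78.  100.6] [ -5.2 -32.5 114.3]
lever [[-89.9, -76.0, 99.7], [-39.0, -56.7, 115.7], [-4.1, -44.5, 141.9]]
green 188 170 25.7 [-32.1   4.5  95. ]
green 197 170 26.2 [-31.9  -0.4  95. ]
```

Call:
send_rows(
  motion=[
    [0, 0, -0.01, 0, 0, 0, 0.13],
    [0, 0, -0.025, 0, 0, 0, 0.13],
    [0, 0, -0.04, 0, 0, 0, 0.13],
    [0, 0, -0.048, 0, 0, 0, 0.13],
    [0, 0, -0.048, 0, 0, 0, 0.13],
  ],
)

```text
time_s: 3.8
eef_pos: [0.5058, 0.0907, 0.0929]
ee_rot: [[0.118, -0.993, 0.0], [-0.993, -0.118, -0.0], [0.0, -0.0, -1.0]]
contact_force: [0.8, -2.4, 3.7]
gripper_width: 0.048
grasp_force: 2.0
```

```bash
python3 -c "from h import *;look('pics/d.png')"
```

```text
tcp [-64.4 -31.5  92.9] F [2.5 0.5 3.7] t 3.8 w 0.04799614795346258
tip [-67.2 -31.6  73.6] [ 4.3 34.6 86.8]
tip [-90.1 -78.1  89.3] [ -6.2 -43.8 101.5]
lever [[-85.0, -76.1, 91.3], [-34.0, -57.6, 93.4], [-6.7, -44.4, 96.8]]
green 182 188 32.7 [-32.1   0.1  95. ]
green 174 188 32.5 [-32.1   3.6  95. ]
```

View pics/d.png

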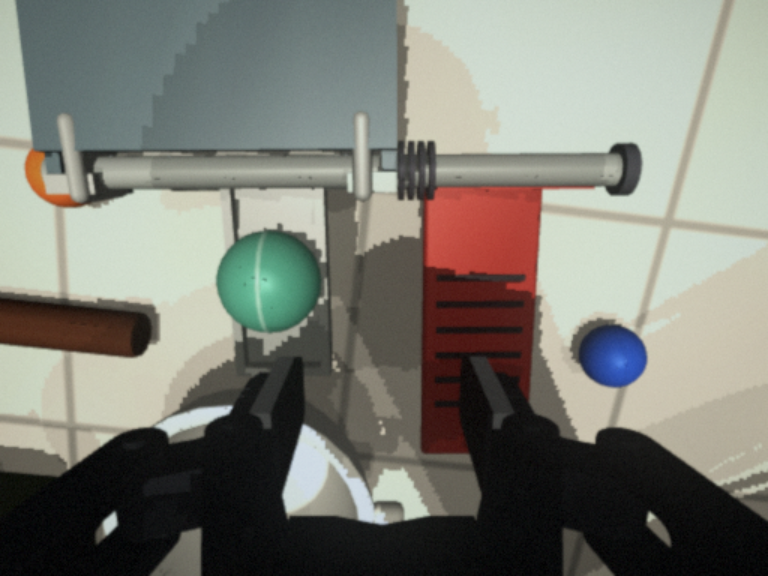

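The lever is nearly level. The left finger at (282,390) is in line with the channel, behind the marble at (268,280). I'll press a little further.

Call:
send_rows(
  motion=[
    [0, 0, -0.003, 0, 0, 0, 0.13],
    [0, 0, -0.006, 0, 0, 0, 0.13],
    [0, 0, -0.007, 0, 0, 0, 0.13],
    [0, 0, -0.007, 0, 0, 0, 0.13],
    [0, 0, -0.007, 0, 0, 0, 0.13],
  ],
)

```text
time_s: 4.35
eef_pos: [0.5059, 0.0907, 0.0886]
ee_rot: [[0.119, -0.993, 0.001], [-0.993, -0.119, -0.0], [0.0, -0.001, -1.0]]
contact_force: [0.0, -4.3, 6.5]
gripper_width: 0.0485
grasp_force: 3.1
```

```bash
python3 -c "from h import *;look()"
```

```text
tcp [-64.5 -31.4  88.6] F [ 4.2 -0.5  6.5] t 4.35 w 0.04852672740478552
tip [-67.8 -31.5  73.7] [ 4.7 33.9 86.6]
tip [-87.8 -78.   87.8] [ -6.3 -43.7 100. ]
lever [[-82.6, -76.2, 90.0], [-32.6, -57.9, 91.3], [-6.8, -44.4, 92.8]]
green 170 190 33.1 [-32.2   4.7  95. ]
green 180 190 34.1 [-32.2   0.2  95. ]
```

Call:
send_rows(
  motion=[
    [0.0005, -0.004, -0.001, 0, 0, 0, 0.13],
    [0.001, -0.008, -0.001, 0, 0, 0, 0.13],
    [0.0015, -0.012, -0.002, 0, 0, 0, 0.13],
    [0.002, -0.016, -0.002, 0, 0, 0, 0.13],
    [0.0025, -0.02, -0.002, 0, 0, 0, 0.13],
  ],
)

```text
time_s: 4.9
eef_pos: [0.5075, 0.0759, 0.0863]
ee_rot: [[0.118, -0.993, 0.0], [-0.993, -0.118, 0.0], [-0.0, -0.0, -1.0]]
contact_force: [-0.0, 2.8, 3.2]
gripper_width: 0.0483
grasp_force: 1.6
```

```bash
python3 -c "from h import *;look()"
```

```text
tcp [-49.6 -31.5  86.3] F [-2.8  0.3  3.2] t 4.9 w 0.04831737135835553
tip [-67.6 -14.5  74.3] [-12.4  17.   90. ]
tip [-85.7 -78.2  84.3] [  2.6 -43.7  96.3]
lever [[-81.9, -76.0, 85.9], [-32.3, -55.8, 89.4], [-11.7, -44.5, 91.9]]
green 182 208 34.1 [-24.7  -0.9  95. ]
green 167 208 33.2 [-24.5   5.5  95. ]
```

Call:
send_rows(
  motion=[
    [0.0005, -0.004, 0, 0, 0, 0, 0.13],
    [0.001, -0.008, 0, 0, 0, 0, 0.13],
    [0.0015, -0.012, 0.001, 0, 0, 0, 0.13],
    [0.002, -0.016, 0.001, 0, 0, 0, 0.13],
    [0.0025, -0.02, 0.001, 0, 0, 0, 0.13],
  ],
)

```text
time_s: 5.45
eef_pos: [0.5093, 0.0607, 0.0871]
ee_rot: [[0.118, -0.993, 0.0], [-0.993, -0.118, 0.0], [-0.0, -0.0, -1.0]]
contact_force: [-0.3, 3.7, 4.0]
gripper_width: 0.0482
grasp_force: 2.0
```

```bash
python3 -c "from h import *;look()"
```

```text
tcp [-34.2 -31.7  87.1] F [-3.7  0.2  4. ] t 5.45 w 0.04823346063598216
tip [-67.7 -14.5  74.5] [-18.5  16.9  90.1]
tip [-84.1 -78.   84.5] [  2.9 -43.7  95.9]
lever [[-82.5, -75.8, 85.3], [-38.3, -53.7, 88.8], [1.4, -44.4, 106.7]]
green 185 225 20.1 [-17.3  -1.8  95. ]
green 156 230 17.5 [-19.7  11.2  95. ]
```

Call:
send_rows(
  motion=[
    [0.0005, -0.003, 0, 0, 0, 0, 0.13],
    [0.001, -0.006, 0, 0, 0, 0, 0.13],
    [0.0015, -0.01, 0, 0, 0, 0, 0.13],
    [0.0015, -0.01, 0, 0, 0, 0, 0.13],
    [0.0015, -0.01, 0, 0, 0, 0, 0.13],
  ],
)

```text
time_s: 6.0
eef_pos: [0.5107, 0.0534, 0.0874]
ee_rot: [[0.119, -0.993, 0.001], [-0.993, -0.119, 0.0], [-0.0, -0.001, -1.0]]
contact_force: [-0.5, 4.0, 6.2]
gripper_width: 0.0481
grasp_force: 3.1
```

```bash
python3 -c "from h import *;look('pics/e.png')"
```

```text
tcp [-26.8 -31.1  87.4] F [-4.   0.   6.2] t 6.0 w 0.04806340476565622
tip [-67.5 -14.5  76. ] [-20.   16.9  90.4]
tip [-78.2 -78.   84.3] [  3.1 -43.7  96. ]
lever [[-78.4, -75.3, 85.0], [-41.7, -52.1, 88.2], [2.2, -44.3, 114.1]]
```

View pics/e.png

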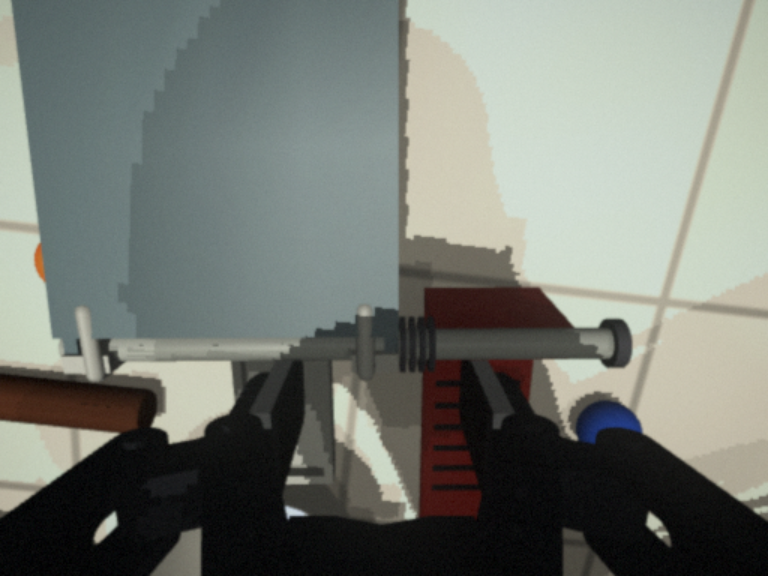

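The marble has left the channel. No green shows in front of the finger at (285,370) or before the pin at row 350. I'll keep pressing while it rolls to rest.

Call:
send_rows(
  motion=[
    [0, 0, 0, 0, 0, 0, 0.13],
    [0, 0, 0, 0, 0, 0, 0.13],
    [0, 0, 0, 0, 0, 0, 0.13],
    [0, 0, 0, 0, 0, 0, 0.13],
    [0, 0, 0, 0, 0, 0, 0.13],
  ],
)

```text
time_s: 6.55
eef_pos: [0.5107, 0.0534, 0.0874]
ee_rot: [[0.119, -0.993, 0.001], [-0.993, -0.119, 0.0], [-0.0, -0.001, -1.0]]
contact_force: [-0.7, 4.0, 5.7]
gripper_width: 0.0479
grasp_force: 3.1
```

Call:
send_rows(
  motion=[
    [0, 0, 0, 0, 0, 0, 0.13],
    [0, 0, 0, 0, 0, 0, 0.13],
    [0, 0, 0, 0, 0, 0, 0.13],
    [0, 0, 0, 0, 0, 0, 0.13],
    [0, 0, 0, 0, 0, 0, 0.13],
  ],
)

```text
time_s: 7.05
eef_pos: [0.5107, 0.0534, 0.0874]
ee_rot: [[0.119, -0.993, 0.001], [-0.993, -0.119, 0.0], [-0.0, -0.001, -1.0]]
contact_force: [-0.3, 3.6, 6.3]
gripper_width: 0.0483
grasp_force: 3.1
```

Run:
```python
from h import *;look()
from bench import camera
c=camera('side');p=proj(c,O+K@np.array([0,0,.09]));print(p)
u,v=map(int,p);i=c['image'][v-45:v+45,u-60:u+60];cv2.imwrite('pics/f.png',cv2.resize(i[...,::-1],(720,540),interpolation=2))
```

```text
tcp [-26.8 -31.1  87.4] F [-3.6  0.1  6.3] t 7.05 w 0.048346790838426364
tip [-67.5 -14.5  75.5] [-21.7  16.8  90.3]
tip [-77.8 -78.   84.1] [  3.2 -43.7  96.1]
lever [[-78.3, -75.4, 85.0], [-41.4, -52.2, 88.2], [2.2, -44.4, 114.1]]
[272.38501083 140.45680665]
```

View pics/f.png

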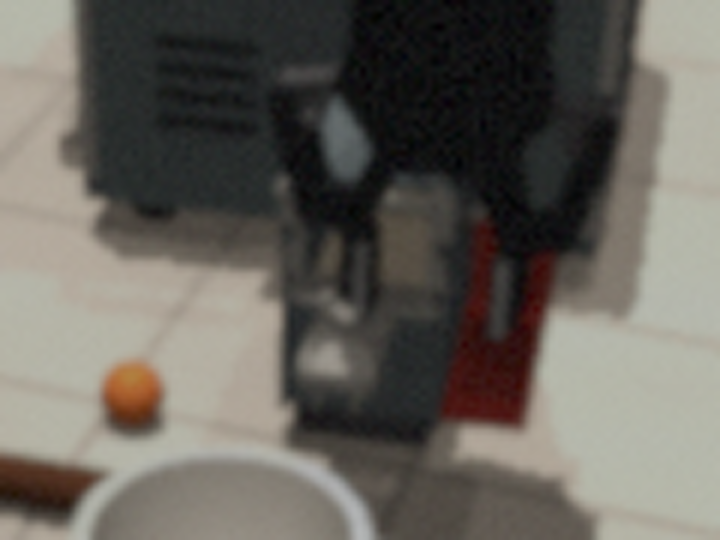

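The side crop shows an empty channel and open port at about (370,260), with no green. The lever is still flat at (500,340). Next I'll slide back, lift and let the flap shut.

Call:
send_rows(
  motion=[
    [-0.001, 0.008, 0, 0, 0, 0, 0.13],
    [-0.002, 0.016, 0, 0, 0, 0, 0.13],
    [-0.003, 0.024, 0.01, 0, 0, 0, 0.13],
    [-0.003, 0.024, 0.04, 0, 0, 0, 0.13],
    [-0.003, 0.024, 0.08, 0, 0, 0, 0.13],
  ],
)

```text
time_s: 7.65
eef_pos: [0.5064, 0.07, 0.146]
ee_rot: [[0.118, -0.993, -0.004], [-0.993, -0.118, -0.003], [0.002, 0.005, -1.0]]
contact_force: [0.2, 0.1, 0.2]
gripper_width: 0.048
grasp_force: 0.0
```

Call:
send_rows(
  motion=[
    [0, 0, 0.05, 0, 0, 0, 0.13],
    [0, 0, 0.1, 0, 0, 0, 0.13],
    [0, 0, 0.15, 0, 0, 0, 0.13],
    [0, 0, 0.2, 0, 0, 0, 0.13],
    [0, 0, 0.22, 0, 0, 0, 0.13],
  ],
)

```text
time_s: 8.15
eef_pos: [0.5087, 0.0708, 0.3153]
ee_rot: [[0.118, -0.993, 0.003], [-0.993, -0.118, 0.0], [0.0, -0.003, -1.0]]
contact_force: [0.2, 0.1, -0.7]
gripper_width: 0.0485
grasp_force: 0.0
```

Call:
send_rows(
  motion=[
    [0, 0, 0, 0, 0, 0, 0.13],
    [0, 0, 0, 0, 0, 0, 0.13],
    [0, 0, 0, 0, 0, 0, 0.13],
    [0, 0, 0, 0, 0, 0, 0.13],
    [0, 0, 0, 0, 0, 0, 0.13],
  ],
)

```text
time_s: 8.65
eef_pos: [0.5078, 0.0712, 0.3111]
ee_rot: [[0.118, -0.993, -0.001], [-0.993, -0.118, -0.001], [0.001, 0.002, -1.0]]
contact_force: [0.3, -0.5, 0.1]
gripper_width: 0.0483
grasp_force: 0.0
```

```bash
python3 -c "from h import *;look('pics/g.png')"
```

```text
tcp [-44.9 -31.8 311.1] F [0.5 0.3 0.1] t 8.65 w 0.048288140880192926
tip [-56.4  -8.  312.6] [-33.6   6.1 331.5]
tip [-56.9 -69.8 313.1] [-33.9 -55.6 331.6]
lever [[-78.7, -75.8, 110.7], [-41.7, -62.4, 127.6], [-4.2, -45.5, 175.8]]
green 253 332 9.0 [-257.7  -29.3   95. ]
green 291 327 9.5 [-251.4  -77.6   95. ]
green 272 295 9.3 [-205.2  -53.5   95. ]
```

View pics/g.png

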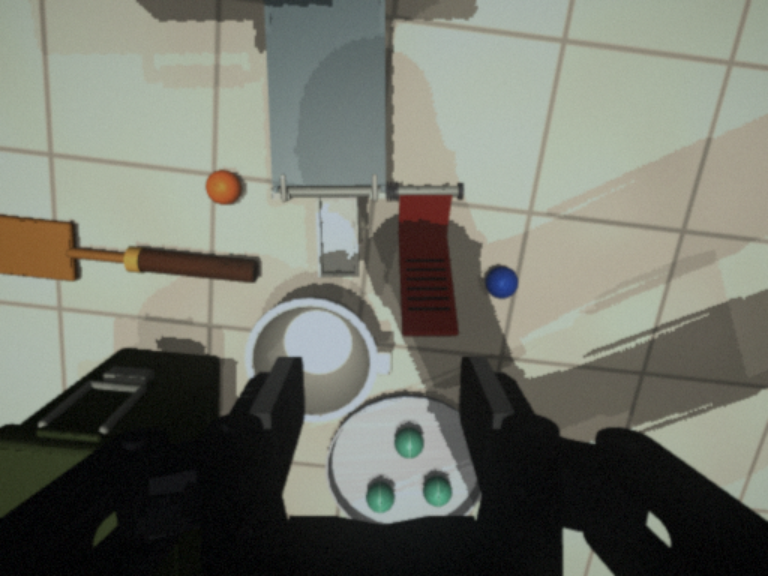

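The channel is empty at (340,235). The lever is back at its rest pose at (428,265), so the flap is shut, and everything else sits where it was. Handing in now.

```bash
python3 -c "from bench import arm;print(arm.sign_off())"
```

```text
the job is handed in; nothing more can be done
None
```

The job is handed in: the marble rolled out of the channel under the open flap, the lever sprang back to its rest position, and nothing else on the shelf appears to have moved; the marble inside the kiln, and whether it brushed the flap, could not be seen by the cameras.

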